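# Shut the specimen carrier and hold it up level

## Task

The specimen carrier on the microscopy bench is loaded: swing its open lid fully shut while the carrier stands on the bench, then take the carrier by the steel bar across its top, lift it straight up until its underside is 10 to 20 cm above the bench, and keep it level and steady there. Finish while still holding it in the air, lid shut, with nothing but the gripper carrying it; do not tip it or its bottle, and leave the petri dish, slide mailer, oil bottle, blue slide box and mouse around it where they are.

Things in the scene. Friction and masses are not known exactly. Their poses are not given: they have to be found in the camera images.
- carrier: White plastic box, 150 (x) by 190 (y) by 50 mm high, loose; origin under its centre, z up. The x < 0 half has the hinged lid over three pockets with specimen pots, the x > 0 half is an open bay. A steel bar, 16 mm square, runs along y above the middle (x = 0), centre 105 mm high, on a 12 mm post at each end (y = +-83 mm), free space under it down to the 50 mm middle wall. Loaded 0.6 to 0.8 kg.
- bar_middle (a point): Middle of the carrying bar (carrier x = 0, y = 0, z = 105 mm); axes as the carrier's. The bar is clear to grip from above for about 65 mm to both sides along y, its pad faces look to +-x.
- lid (a joint): Lid angle in rad: 0 shut (level on the rim, top 55 mm above the bench), about 1.6 upright, 2.0 fully open, leaning outwards. The hinge lies along the carrier's outer -x top edge; the lid stays at any angle by a light friction (about 0.03 N m, under 1 N at the lid's edge).
- lid_hinge (a point): Middle of the lid's hinge line: carrier x = -75 mm, y = 0, z = 51 mm; the hinge line runs along the carrier's y. Axes as the carrier's.
- lid_edge (a point): Middle of the lid's free edge, 67 mm from the hinge. The lid is a grey plate 67 by 186 mm, 4 mm thick with a paper card on its outer face; no knob. Shut, its free edge lies 8 mm short of the carrier's middle (x = -8 mm).
- stain_bottle: Small amber glass bottle, 40 mm diameter, 62 mm high, black cap, standing loose in the open bay of the carrier, anywhere along it; about 0.11 kg, so it shifts the load along the bar. Origin at the centre of its underside.
- dish: Bystander: closed petri dish, 90 mm diameter, 14 mm high, on the bench beside the carrier's open-bay (+x) side; origin under its centre.
- mailer: Bystander: flat slide mailer, 30 by 80 by 16 mm, on the bench beyond the +y end of the carrier; origin under its centre.
- oil_bottle: Bystander: little amber oil bottle, 34 mm diameter, 70 mm high, left; origin under its centre.
- slide_box: Bystander: blue slide storage box, 100 by 170 by 35 mm, left; origin under its centre.
- mouse: Bystander: black computer mouse, 105 by 62 by 34 mm, right; origin under its centre.
Things that resemble listed ones, but are neither listed nor needed, are in the scene too. What is shaped like the carrier but purple or red is not meant.

How it is judged:
On the way, in this order (a step that is already met when the one before it is completed fails the run):
1. the lid is shut while the carrier stands on the bench (value of joint lid below 0.08 rad and height (world z) of carrier below 0.01 m), for 0.2 s.
2. the carrier is lifted clear by its bar, level, lid shut (height (world z) of carrier above 0.04 m and angle between carrier's own z axis and vertical below 0.2 rad and value of joint lid below 0.12 rad and distance between the grasp point and bar_middle below 0.1 m), for 0.2 s.
At the end, for the whole second after the job is handed in: The carrier hangs from the gripper by its bar, underside 92 to 230 mm above the bench, within 300 mm of its start, level within 0.12 rad, slower than 20 mm/s and 0.1 rad/s, lid within 0.1 rad of shut, stain bottle standing in its bay, none of the other listed things touching the carrier (height (world z) of carrier between 0.092 and 0.23 m and distance of carrier from where it was at the start of the episode below 0.3 m and angle between carrier's own z axis and vertical below 0.12 rad and linear speed of carrier below 0.02 m/s and angular speed of carrier below 0.1 rad/s and value of joint lid below 0.1 rad and contact force between the fingers and carrier above 3 N and distance between the grasp point and bar_middle below 0.1 m and angle between stain_bottle's own z axis and vertical below 0.25 rad and x of stain_bottle in the frame of carrier between 0 and 0.075 m and z of stain_bottle in the frame of carrier below 0.015 m and contact force between carrier and dish below 0.3 N and contact force between carrier and mailer below 0.3 N and contact force between carrier and oil_bottle below 0.3 N and contact force between carrier and slide_box below 0.3 N and contact force between carrier and mouse below 0.3 N); the arm keeps its last pose, push and grip.
It fails at once if the carrier is tipped by more than 0.35 rad (angle between carrier's own z axis and vertical above 0.35 rad).
It fails at once if the stain bottle is tipped over (angle between stain_bottle's own z axis and vertical above 0.6 rad).
It fails at once if something else on the bench is pushed away (distance of any of dish, mailer, oil_bottle, slide_box, mouse from where it was at the start of the episode above 0.03 m).
It fails at once if something else on the bench is knocked over (angle between any of dish, mailer, oil_bottle, slide_box, mouse's own z axis and vertical above 0.4 rad).
It also fails if it takes over 58 s, if anything falls off the work surface, if the arm or the gripper's body presses on something with over 40 N, if the wrist force passes 120 N, or if a joint passes its speed limit or range.

## Robot

A 6-joint arm with a two-finger parallel gripper is mounted at the origin on the work surface. World frame = base frame: x ahead of the robot, y to its left, z up, the work surface at z = 0. Lengths are in m, angles in rad, forces in N, time in s.
With the tool pointing down it reaches from about 0.325 to 0.9 m from the base axis. Payload 6.1 kg.
Tool frame: the origin (TCP) lies midway between the tips of the shut fingers; the grasp point (between the pads) lies 19 mm behind it; z points along the fingers, y is the line along which they close (so a half turn about z gives the same grasp; the last joint's range is limited). The gripper opens to 85 mm and grips with 20 to 120 N. Pads are 22 mm wide; open, the fingers measure 114 mm over their backs; the gripper's body (76 mm by 85 mm) begins 54 mm behind the grasp point. The pads swing forward as they close: fully open they stand 13 mm farther back than shut.
Start: joints at [1.189, 0.22, 1.526, -0, 1.395, -0.126], TCP at [0.158, 0.605, 0.231] pointing down, gripper open.
Joint ranges: [-2.98, 2.98], [-0.91, 2.08], [0.09, 2.57], [-1.24, 4.39], [0.2, 2.65], [-2.68, 2.68]. Speed limits (rad/s): [2.57, 2.57, 3.01, 3.14, 3.14, 3.14].

## Interface

Orientations are given as a unit quaternion [w, x, y, z].
In Python, from workcell import robot, get_image, get_calibration gives the robot as it stands. The module is installed in compiled form; this text tells all that it offers.
- The arm moves only by the tool send_rows, never from a script. Its argument "moves" is a list that holds one entry, the list of rows, each a list of 7 numbers: the shift along the tool's x, y, z in m, then the turn, a rotation vector about the tool's x, y, z in rad, then the closure, from -1 (fully open) to 1 (shut). In form: [[[tx, ty, tz, wx, wy, wz, fingers], ...]]. A call has 1 to 10 rows; each row shifts and turns the commanded pose from where the row before left it, along the tool's axes as they then stand; what a row does not reach is not made up. A row lasts 1/8 s, in which the tool goes at most 62.5 mm and 10.7 degrees, less where a joint would pass 70% of its speed; a pose out of reach is approached as far as the arm can. A call is refused whole if a number of a shift passes 0.0625 or a number of a turn 0.188, either way. A call with a gripper value outside its range is refused whole. The fingers move at their own pace and stop on an object; the grip force is fixed at half the most. Time passes only in rows, so rows that do not move let the fingers close. It gives the time, the measured TCP pose, the force, the opening and the grip force at its end, in the units of the state.
- robot.get_obs(): the state, without advancing time (a new reading comes with each control period).
- get_image(name): name is "side" or "top" or "wrist"; returns the picture (400x640x3 uint8, red, green, blue); there is no depth.
- get_calibration(name): a dict with "fx", "fy", "cx", "cy" (pixels), "T" (4x4, takes a point from camera to world coordinates); the wrist camera has in their place "tool_from_camera" (4x4, takes a point from camera to tool coordinates, whose origin is the TCP and whose axes are the flange's). Camera axes: x right, y down, z forward; pixel columns grow to the right and rows downward; lengths in m; the calibration is good to about 2 mm. A picture is of the moment at which its call begins: read the wrist's pose just before it. get_calibration takes no time and is no camera call.
- robot.close_job(): hands the job in; it is judged then, once.
The state is a dict: "t": time; "joint_positions": joint angles; "qd": joint speeds; "tau": joint torques, N m; "tool_pos": TCP position; "eef_rot": TCP orientation; "wrist_force": force on the tool from outside, world axes, zero at the start; "moment": the same for the moment, N m; "grip_width": finger opening in m; "finger_force": force on a finger pad.
Only numpy, scipy, OpenCV 4.12 (cv2) and the standard library are available. Lean on these libraries where they do the work, as an engineer would, in place of code of your own. Each camera call takes 0.05 s, during which the arm holds its last target. There are 200 camera calls.

## Working session

There is one attempt and no reset: what is moved stays moved. The work goes in short steps, Python scripts to look and compute and a tool call to move; the robot and the scene stay as the last step left them, time stands still between calls to the robot, and variables do not carry over. Pictures are saved under pics/ and viewed, at most 10 in all, crops included, and the job is handed in when it is done.

Besides the shell and the picture viewer there is one more tool, called after ">>>" as name(argument=value, ...) on one line, values as JSON. send_rows: Moves the arm, as the interface text tells. Its arguments: {"type":"object","properties":{"moves":{"type":"array","items":{"type":"array","items":{"type":"array","items":{"type":"number"}}}}},"required":["moves"]}

```bash
mkdir -p pics; python3 - <<'E'
from workcell import robot,get_image,get_calibration
import cv2,numpy as np
print(robot.get_obs())
for n in ["side","top"]:
    im=get_image(n); cv2.imwrite(f"pics/{n}0.png",im[:,:,::-1]); c=get_calibration(n); print(n,c)
print(get_calibration("wrist"))
E
```

```text
{'t': 0.0, 'joint_positions': array([ 1.18888039e+00,  2.21236137e-01,  1.52761136e+00,  1.33396331e-05,
        1.39467755e+00, -1.26085699e-01]), 'qd': array([-0.00064469, -0.00035416, -0.00015318,  0.00044313,  0.00146682,
       -0.00196093]), 'tau': array([-1.26138082e-03, -4.96891308e+01, -3.89393485e+01, -5.39462235e-04,
        1.11661985e-02, -7.00753333e-06]), 'tool_pos': array([0.15792177, 0.60410203, 0.2301929 ]), 'eef_rot': array([-2.49139498e-04,  1.27567680e-01,  9.91829397e-01, -9.33547408e-04]), 'wrist_force': array([ 0.14052998, -0.2590373 , -0.38981296]), 'moment': array([ 0.01838049, -0.06352271, -0.04727352]), 'finger_force': 0.0, 'grip_width': 0.08522444831481746}
side {'fx': 483.1286610495268, 'fy': 483.1286610495268, 'cx': 315.8102457222096, 'cy': 199.9624369423651, 'T': array([[-0.87845025, -0.30512566,  0.36772746, -0.0831154 ],
       [-0.47746264,  0.53018054, -0.7006697 ,  1.13038925],
       [ 0.01883036, -0.79107959, -0.61142334,  1.06909884],
       [ 0.        ,  0.        ,  0.        ,  1.        ]])}
top {'fx': 469.5482019386291, 'fy': 469.54820193
[... 170 characters left out ...]
01,  2.56038340e-02, -2.65167338e-03,
         7.37297691e-03],
       [-1.33815581e-03, -1.54567330e-01, -9.87981351e-01,
         1.38969871e+00],
       [ 0.00000000e+00,  0.00000000e+00,  0.00000000e+00,
         1.00000000e+00]])}
{'fx': 314.2203317365668, 'fy': 314.2203317365668, 'cx': 321.00767632386794, 'cy': 199.72749460789316, 'tool_from_camera': array([[ 7.26273046e-04, -9.49308893e-01, -3.14343916e-01,
         8.17197990e-02],
       [ 9.99999735e-01,  7.07790558e-04,  1.72934734e-04,
         1.88405212e-04],
       [ 5.83211747e-05, -3.14343959e-01,  9.49309155e-01,
        -1.43315825e-01],
       [ 0.00000000e+00,  0.00000000e+00,  0.00000000e+00,
         1.00000000e+00]])}
```

View pics/top0.png

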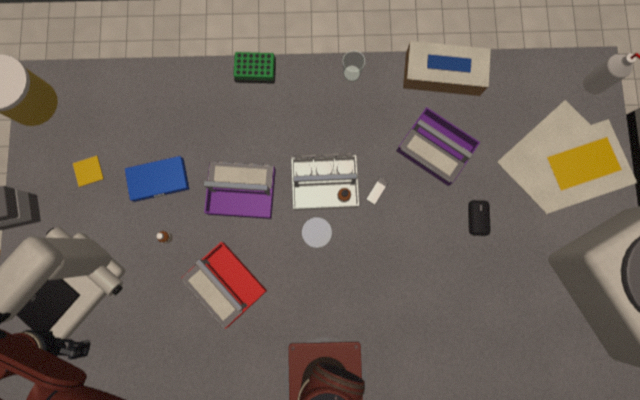

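View pics/side0.png

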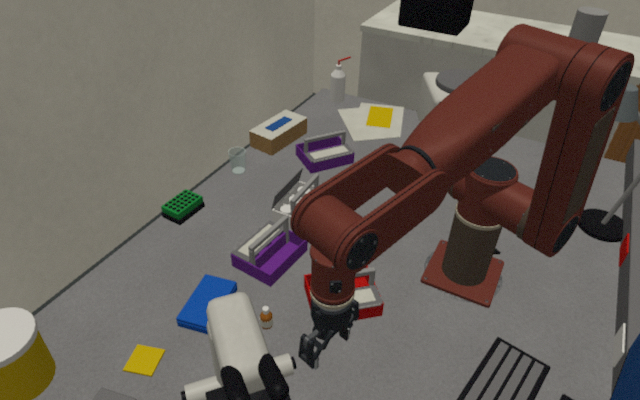

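The top view shows the white carrier at about (325,182). Its hinge and lid are on the far side at row ~157, the bay with the bottle is on the near side at (344,195), the dish is at (317,232) and the mailer at (376,191). Next I'll zoom in and measure.

```bash
cat > h.py <<'E'
import numpy as np,cv2
from workcell import robot,get_image,get_calibration
from scipy.spatial.transform import Rotation as R
def ray(n,u,v,z,o=None):
    c=get_calibration("wrist" if n=="wrist" else n)
    if n=="wrist":
        T=np.eye(4);q=o["eef_rot"];T[:3,:3]=R.from_quat([q[1],q[2],q[3],q[0]]).as_matrix();T[:3,3]=o["tool_pos"];T=T@c["tool_from_camera"]
    else:T=c["T"]
    d=T[:3,:3]@[(u-c["cx"])/c["fx"],(v-c["cy"])/c["fy"],1];p=T[:3,3]
    return p+d*(z-p[2])/d[2]
E
python3 - <<'E'
from h import *
im=cv2.imread("pics/top0.png")
cv2.imwrite("pics/topz.png",cv2.resize(im[140:250,280:400],None,fx=6,fy=5.45,interpolation=cv2.INTER_CUBIC))
for n,u,v,z in [("white blob",325,182,.05),("dish",317,232,.014),("mailer",376,191,.016),("bottle",344,195,.062),("mouse",480,218,.03),("purple",240,190,.05),("base",325,380,0)]: print(n,ray("top",u,v,z).round(3))
E
```

```text
white blob [ 0.558 -0.013  0.05 ]
dish [0.417 0.014 0.014]
mailer [ 0.534 -0.164  0.016]
bottle [ 0.517 -0.067  0.062]
mouse [ 0.444 -0.462  0.03 ]
purple [0.541 0.233 0.05 ]
base [-0.001  0.002  0.   ]
```

View pics/topz.png

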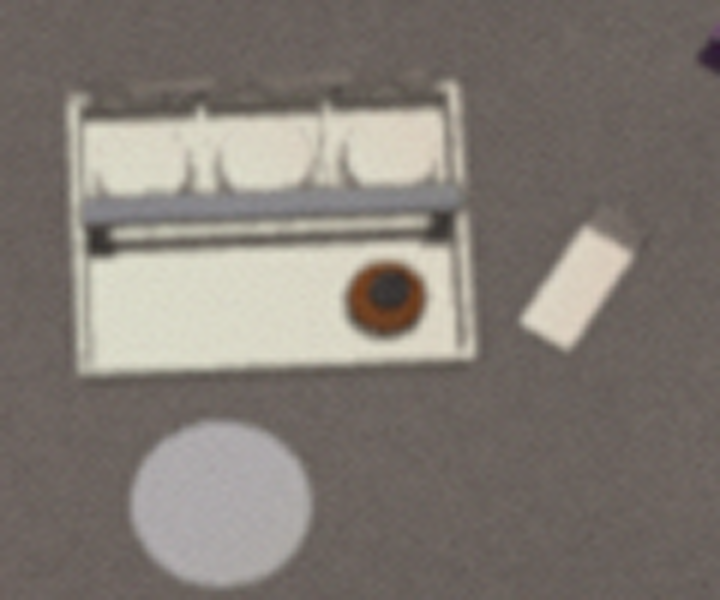

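```bash
python3 - <<'E'
from h import *
f=lambda x,y,z:ray("top",280+x/6-.5+.08,140+y/5.4545-.41,z)
C=np.array([f(80,373,.05),f(475,357,.05),f(458,82,.05),f(70,95,.05)])
print(C.round(3),np.linalg.norm(C-np.roll(C,-1,0),axis=1).round(3),C.mean(0).round(4))
b=np.array([f(83,212,.113),f(460,196,.113)]);print("bar",b.round(3),b.mean(0).round(4),np.linalg.norm(b[1]-b[0]))
for d in (b[1]-b[0],C[1]-C[0],C[2]-C[3]): print(np.degrees(np.arctan2(d[1],d[0])).round(2))
d=(C[1]+C[2]-C[0]-C[3]);print(np.degrees(np.arctan2(d[1],d[0])))
print("bottle cap",f(388,290,.062),"lid? far edge zoom y 75",f(260,80,.118))
im=cv2.imread("pics/side0.png")
cv2.imwrite("pics/sidez.png",cv2.resize(im[150:240,240:340],None,fx=7,fy=6.5,interpolation=cv2.INTER_CUBIC))
E
```

```text
[[ 0.485  0.081  0.05 ]
 [ 0.488 -0.109  0.05 ]
 [ 0.638 -0.106  0.05 ]
 [ 0.635  0.083  0.05 ]] [0.19  0.149 0.19  0.151] [ 0.5614 -0.0126  0.05  ]
bar [[ 0.558  0.075  0.113]
 [ 0.562 -0.1    0.113]] [ 0.5602 -0.0123  0.113 ] 0.17440802713611353
-88.76
-88.91
-89.32
-89.11629889758346
bottle cap [ 0.52311132 -0.0674996   0.062     ] lid? far edge zoom y 75 [ 0.6238074  -0.00867592  0.118     ]
```

View pics/sidez.png

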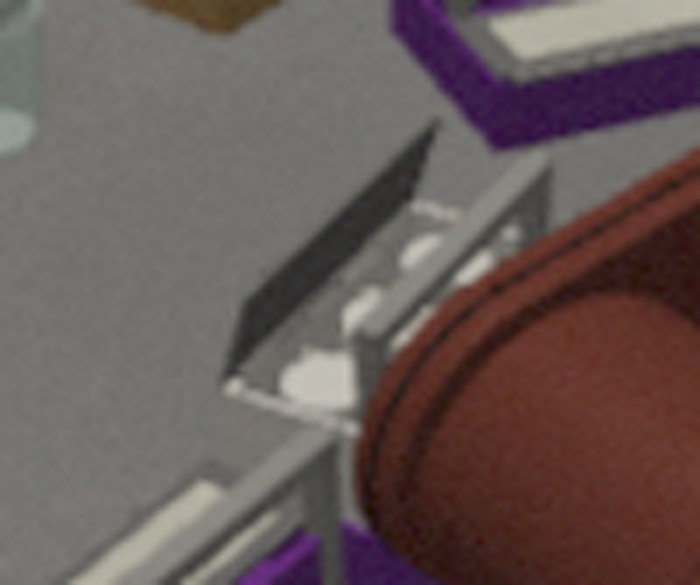

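Measured carrier size is 190 by 150 mm, which matches. The side crop shows the lid roughly upright, with its top edge running from zoom (247,305) to (437,120). I'll get the lid angle by casting those rays onto the carrier's end planes.

```bash
python3 - <<'E'
from h import *
g=lambda x,y,z:ray("side",240+x/7-.43,150+y/6.5-.42,z)
c=np.array([.5612,-.0125]);ex=np.array([-1,-.0155]);ey=np.array([.0155,-1])
for nm,x,y,yc in [("near top",247,305,-.093),("far top",437,120,.093),("near bottom",228,378,-.093)]:
    a=g(x,y,0);b=g(x,y,.2);fa=(a[:2]-c)@ey;fb=(b[:2]-c)@ey;t=(yc-fa)/(fb-fa);p=a+t*(b-a)
    print(nm,p.round(3),"carrier x",((p[:2]-c)@ex).round(3))
E
```

```text
near top [0.619 0.081 0.11 ] carrier x -0.059
far top [ 0.623 -0.105  0.112] carrier x -0.061
near bottom [0.632 0.082 0.058] carrier x -0.072
```

The lid is at about 1.33 rad, with its edge at world x≈0.622, z≈0.111. I'll turn the tool so its y is world x and its x is world y, shut the fingers, travel to beyond the lid, and push.

>>> send_rows(moves=[[[0,0,0,0,0,0.1856,1],[0,0,0,0,0,0.1856,1],[0,0,0,0,0,0.1856,1],[0,0,0,0,0,0.1856,1],[0,0,0,0,0,0.1856,1],[0,0,0,0,0,0.1856,1],[0,0,0,0,0,0.1856,1],[0,0,0,0,0,0,1]]])

```text
t: 1.1
tool_pos: [0.158, 0.6044, 0.2307]
eef_rot: [0.0, 0.701, 0.713, -0.0]
wrist_force: [0.2, -0.3, 0.1]
grip_width: 0.0002
finger_force: 0.0
```

>>> send_rows(moves=[[[-0.044,0.036,0,0,0,0,1],[-0.044,0.036,0,0,0,0,1],[-0.044,0.036,0,0,0,0,1],[-0.044,0.036,0,0,0,0,1],[-0.044,0.036,0,0,0,0,1],[-0.044,0.036,0,0,0,0,1],[-0.044,0.036,0,0,0,0,1],[-0.044,0.036,0,0,0,0,1],[-0.044,0.036,0,0,0,0,1],[-0.044,0.036,0,0,0,0,1]]])

```text
t: 2.35
tool_pos: [0.526, 0.1688, 0.2313]
eef_rot: [-0.0, 0.7, 0.714, 0.0]
wrist_force: [0.1, 0.5, 0.1]
grip_width: 0.0003
finger_force: 0.0
```

```bash
python3 - <<'E'
from h import *
o=robot.get_obs();q=o["eef_rot"];print(o["t"],o["tool_pos"],R.from_quat([q[1],q[2],q[3],q[0]]).as_matrix().round(3),o["joint_positions"].round(2))
E
```

```text
2.35 [0.5259542  0.16878921 0.23129644] [[-0.02  1.    0.  ]
 [ 1.    0.02  0.  ]
 [ 0.    0.   -1.  ]] [0.17 0.05 1.72 0.   1.38 0.15]
```

>>> send_rows(moves=[[[-0.046,0.039,0,0,0,0,1],[-0.046,0.039,0,0,0,0,1],[-0.046,0.039,0,0,0,0,1],[-0.046,0.039,0,0,0,0,1],[0,0,0,0,0,0,1],[0,0,0.045,0,0,0,1],[0,0,0.045,0,0,0,1],[0,0,0.045,0,0,0,1],[0,0,0,0,0,0,1]]])

```text
t: 3.48
tool_pos: [0.6797, -0.0098, 0.0912]
eef_rot: [-0.004, 0.7, 0.714, -0.003]
wrist_force: [-0.7, 0.1, 0.1]
grip_width: -0.0
finger_force: 0.0
```

```bash
python3 - <<'E'
from h import *
im=get_image("side"); t=get_image("top")
a=cv2.resize(im[120:240,230:390],(640,480)); cv2.imwrite("pics/s1.png",a[:,:,::-1]);print(robot.get_obs()["tool_pos"])
E
```

```text
[ 0.68415213 -0.01061452  0.09740177]
```

View pics/s1.png

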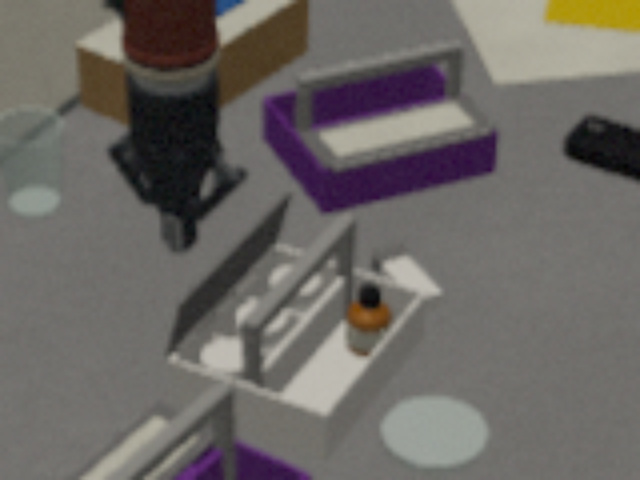

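The wrist is behind the lid. With the fingers shut, the knuckles stick out about 43 mm along tool y and would come near the bar when pressing low, so I'll turn 90° to align them with the bar before pushing.

>>> send_rows(moves=[[[0,0,0,0,0,0.175,1],[0,0,0,0,0,0.175,1],[0,0,0,0,0,0.175,1],[0,0,0,0,0,0.175,1],[0,0,0,0,0,0.175,1],[0,0,0,0,0,0.175,1],[0,0,0,0,0,0.175,1],[0,0,0,0,0,0.175,1],[0,0,0,0,0,0.17,1],[0,0,0,0,0,0,1]]])

```text
t: 4.82
tool_pos: [0.6859, -0.0112, 0.1]
eef_rot: [0.0, 1.0, 0.01, 0.003]
wrist_force: [0.6, 0.3, 0.5]
grip_width: -0.0001
finger_force: 0.0
```

>>> send_rows(moves=[[[-0.03,0,0,0,0,0,1],[-0.012,0,0.001,0,0,0,1],[-0.012,0,0.002,0,0,0,1],[-0.008,0,0.003,0,0,0,1],[-0.007,0,0.005,0,0,0,1],[-0.006,0,0.006,0,0,0,1],[-0.005,0,0.006,0,0,0,1],[-0.003,0,0.006,0,0,0,1],[0,0,0.006,0,0,0,1],[0,0,0,0,0,0,1]]])

```text
t: 6.08
tool_pos: [0.6005, -0.0124, 0.0605]
eef_rot: [-0.0, 1.0, 0.008, -0.001]
wrist_force: [0.4, -0.5, 0.5]
grip_width: 0.0
finger_force: 0.0
```

```bash
python3 - <<'E'
from h import *
im=get_image("side"); t=get_image("top")
a=cv2.resize(im[120:240,230:390],(640,480)); b=cv2.resize(t[140:250,280:400],(160,147));cv2.imwrite("pics/s2.png",a[:,:,::-1]);print(robot.get_obs()["tool_pos"],robot.get_obs()["wrist_force"])
E
```

```text
[ 0.60102928 -0.01248439  0.06118429] [-0.17328929  0.44242512 -0.17821408]
```

View pics/s2.png

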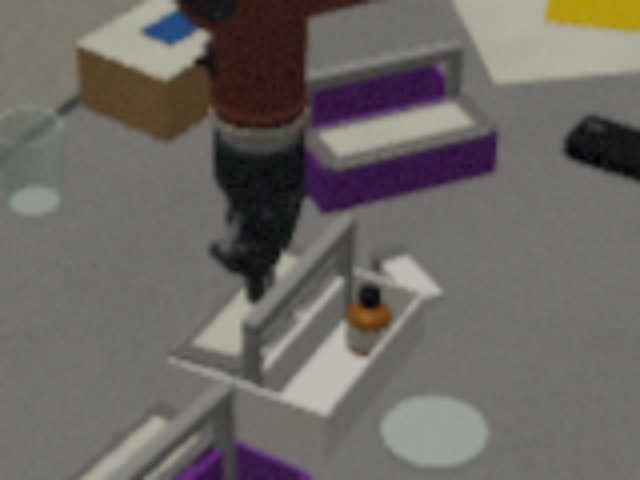

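The lid is down and nearly level under the finger, and the carrier has not moved. I'll press in small steps until I feel contact.

>>> send_rows(moves=[[[0,0,0.002,0,0,0,1],[0,0,0.002,0,0,0,1],[0,0,0.001,0,0,0,1],[0,0,0.001,0,0,0,1],[0,0,0,0,0,0,1]]])

```text
t: 6.8
tool_pos: [0.6009, -0.0125, 0.0552]
eef_rot: [-0.0, 1.0, 0.008, -0.0]
wrist_force: [0.9, -0.3, 0.5]
grip_width: 0.0001
finger_force: 0.0
```

>>> send_rows(moves=[[[0,0,0.001,0,0,0,1],[0,0,0.001,0,0,0,1],[0,0,0,0,0,0,1],[0,0,0,0,0,0,1]]])

```text
t: 7.3
tool_pos: [0.6011, -0.0125, 0.055]
eef_rot: [0.0, 1.0, 0.008, 0.0]
wrist_force: [-6.0, 0.3, 12.2]
grip_width: -0.0001
finger_force: 5.6
```

The lid is shut, with contact at z=0.055 and 12 N. Next: up, turn back, open, and go over the bar, shifted toward the bottle for the estimated load centre.

>>> send_rows(moves=[[[0,0,-0.01,0,0,0,1],[0,0,-0.045,0,0,0,1],[0,0,-0.045,0,0,0,1],[0,0,-0.045,0,0,0,1],[0,0,0,0,0,-0.175,-1],[0,0,0,0,0,-0.175,-1],[0,0,0,0,0,-0.175,-1],[0,0,0,0,0,-0.175,-1],[0,0,0,0,0,-0.175,-1],[0,0,0,0,0,-0.175,-1]]])

```text
t: 8.55
tool_pos: [0.601, -0.0125, 0.1986]
eef_rot: [0.0, 0.86, 0.511, 0.0]
wrist_force: [-0.6, -0.5, 0.3]
grip_width: 0.0855
finger_force: 0.0
```

>>> send_rows(moves=[[[0,0,0,0,0,-0.175,-1],[0,0,0,0,0,-0.175,-1],[0,0,0,0,0,-0.17,-1],[-0.008,-0.04,0,0,0,0,-1],[0,0,0,0,0,0,-1],[0,0,0,0,0,0,-1]]])

```text
t: 9.3
tool_pos: [0.5619, -0.0212, 0.1991]
eef_rot: [0.001, 0.702, 0.713, 0.001]
wrist_force: [-0.3, -0.9, 0.7]
grip_width: 0.0853
finger_force: 0.0
```

```bash
python3 - <<'E'
from h import *
o=robot.get_obs();print(o["t"],o["tool_pos"].round(4),o["eef_rot"].round(4))
im=get_image("wrist");cv2.imwrite("pics/w1.png",im[:,:,::-1])
E
```

```text
9.3 [ 0.5619 -0.0212  0.1991] [7.000e-04 7.016e-01 7.125e-01 6.000e-04]
```

View pics/w1.png

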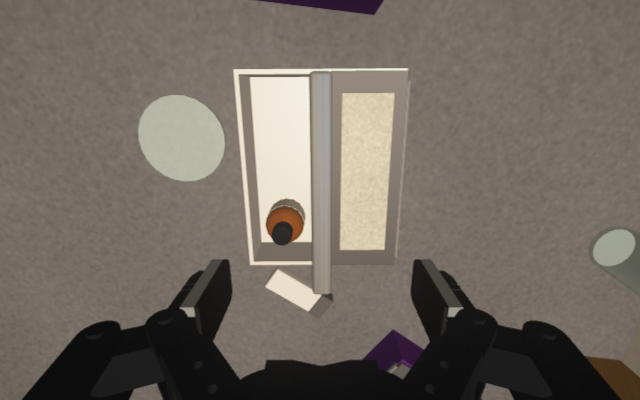

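The wrist view shows the lid shut, the bottle upright, and the bar (column ~321) centred between the fingers. I'll descend and grip.

>>> send_rows(moves=[[[0,0,0.04,0,0,0,-1],[0,0,0.04,0,0,0,-1],[0,0,0.033,0,0,0,-1],[0,0,0,0,0,0,-1],[0,0,0,0,0,0,0.3],[0,0,0,0,0,0,1],[0,0,0,0,0,0,1],[0,0,0,0,0,0,1]]])

```text
t: 10.35
tool_pos: [0.5619, -0.0212, 0.0864]
eef_rot: [0.001, 0.701, 0.713, 0.001]
wrist_force: [1.4, -0.6, -1.6]
grip_width: 0.0151
finger_force: 59.1
```

>>> send_rows(moves=[[[0,0,0,0,0,0,1],[0,0,0,0,0,0,1],[0,0,-0.002,0,0,0,1],[0,0,-0.004,0,0,0,1],[0,0,-0.006,0,0,0,1],[0,0,0,0,0,0,1]]])

```text
t: 11.1
tool_pos: [0.5612, -0.0212, 0.0976]
eef_rot: [0.0, 0.702, 0.713, 0.0]
wrist_force: [-0.5, 0.4, -5.5]
grip_width: 0.015
finger_force: 58.6
```

```bash
python3 - <<'E'
from h import *
o=robot.get_obs();print({k:np.round(o[k],4) for k in o})
E
```

```text
{'t': np.float64(11.1), 'joint_positions': array([-0.1781,  0.2052,  1.8096,  0.    ,  1.1264, -0.1939]), 'qd': array([-0.0011,  0.0037,  0.0043,  0.0003, -0.0061, -0.0009]), 'tau': array([ 4.06000e-02, -4.79305e+01, -3.72588e+01, -2.20000e-03,
        1.30400e-01, -2.00000e-04]), 'tool_pos': array([ 0.5612, -0.0212,  0.0976]), 'eef_rot': array([2.000e-04, 7.015e-01, 7.127e-01, 1.000e-04]), 'wrist_force': array([-0.5356,  0.3585, -5.5172]), 'moment': array([-0.0017,  0.0296,  0.0036]), 'finger_force': np.float64(58.5708), 'grip_width': np.float64(0.015)}
```

Gripped, and carrying about 5.5 N with almost no moment. I'll lift gently to about 14 cm.

>>> send_rows(moves=[[[0,0,-0.01,0,0,0,1],[0,0,-0.015,0,0,0,1],[0,0,-0.018,0,0,0,1],[0,0,-0.018,0,0,0,1],[0,0,-0.018,0,0,0,1],[0,0,-0.018,0,0,0,1],[0,0,-0.018,0,0,0,1],[0,0,-0.012,0,0,0,1],[0,0,-0.006,0,0,0,1],[0,0,0,0,0,0,1]]])

```text
t: 12.35
tool_pos: [0.5612, -0.0211, 0.2305]
eef_rot: [0.0, 0.702, 0.713, 0.0]
wrist_force: [-0.5, 0.2, -6.5]
grip_width: 0.0148
finger_force: 58.8
```

>>> send_rows(moves=[[[0,0,0,0,0,0,1],[0,0,0,0,0,0,1],[0,0,0,0,0,0,1],[0,0,0,0,0,0,1],[0,0,0,0,0,0,1],[0,0,0,0,0,0,1],[0,0,0,0,0,0,1],[0,0,0,0,0,0,1]]])

```text
t: 13.35
tool_pos: [0.5611, -0.0211, 0.2303]
eef_rot: [0.0, 0.702, 0.713, -0.0]
wrist_force: [0.4, 0.3, -5.7]
grip_width: 0.0149
finger_force: 58.9
```

```bash
python3 - <<'E'
from h import *
o=robot.get_obs();print({k:np.round(o[k],4) for k in ("t","tool_pos","eef_rot","wrist_force","moment","qd")})
w=get_image("wrist");s=get_image("side")
cv2.imwrite("pics/e.png",np.vstack([cv2.resize(w,(480,300)),cv2.resize(s[90:240,220:460],(480,300))])[:,:,::-1])
E
```

```text
{'t': np.float64(13.35), 'tool_pos': array([ 0.5611, -0.0211,  0.2303]), 'eef_rot': array([ 0.    ,  0.7015,  0.7127, -0.    ]), 'wrist_force': array([ 0.4036,  0.3075, -5.6771]), 'moment': array([ 0.0301,  0.0089, -0.0332]), 'qd': array([-0.0012, -0.0001, -0.001 , -0.0025,  0.0005,  0.0021])}
```

View pics/e.png

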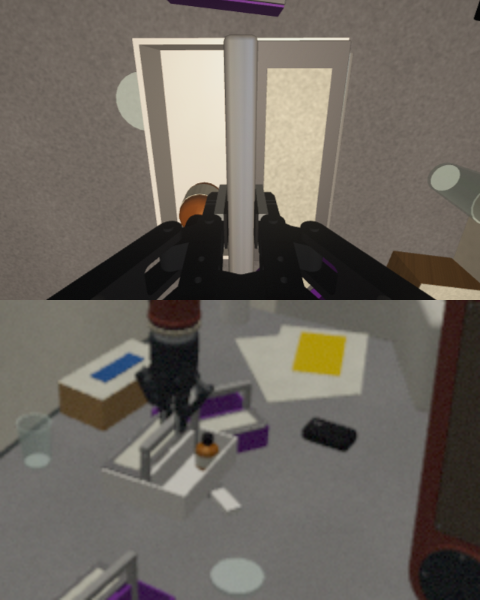

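The carrier is held in the air with the lid shut and the bottle standing. As a last check on level, I'll compare the predicted far-rim corners in the wrist view (seen at about (178,52) and (466,52) full-res) with the image.

```bash
python3 - <<'E'
from h import *
o=robot.get_obs();q=o["eef_rot"];c=get_calibration("wrist");T=np.eye(4);T[:3,:3]=R.from_quat([q[1],q[2],q[3],q[0]]).as_matrix();T[:3,3]=o["tool_pos"];T=np.linalg.inv(T@c["tool_from_camera"])
g=np.array([.5611,-.0211,.2493])
for th in(-.1,-.05,0,.05,.1):
    r=[]
    for x in(.075,-.075):
        l=R.from_rotvec([th,0,0]).apply(np.array([-x,.1036,-.055])); p=T[:3,:3]@(g+l)+T[:3,3]
        r+=[round(c["fx"]*p[0]/p[2]+c["cx"]),round(c["fy"]*p[1]/p[2]+c["cy"])]
    print(th,r)
E
```

```text
-0.1 [190, 62, 460, 67]
-0.05 [186, 55, 465, 60]
0 [181, 48, 470, 53]
0.05 [176, 40, 476, 46]
0.1 [171, 33, 482, 39]
```

The corners fit a tilt of about 0 to -0.02 rad, so the carrier is level. Its underside is about 14 cm up. I'm handing in.

```bash
python3 -c "
from workcell import robot
print(robot.close_job())"
```

```text
the job is handed in; nothing more can be done
None
```

I shut the lid, lifted the carrier by its bar to about 14 cm, and handed it in at about 13.4 s, held level and steady with the stain bottle standing; no verdict was returned.

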